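Rock the angle gauge on a carved ukulele neck to its mark and hold it

TASK

Pick up the angle gauge by its wooden handle and stand it upright and square across the middle of the ukulele neck's bumpy rounded back. Then rock it sideways on the neck, gently and with nothing touching the pointer, until its swinging pointer settles on the gauge's mark, and finish holding it right there, still resting on the neck, so that a colleague can pencil the slant. Leave the other things on the table alone.

Things in the scene. Friction and masses are not known exactly. Their poses are not given: they have to be found in the camera images.
- gauge: loose angle gauge, about 0.4 kg. Origin: centre of its flat underside; x is the normal of its white dial (the pointer's side), y along its base, z up. Wooden base 44 (x) by 120 (y) by 16 high; dial plate 6 thick, 120 wide, up to 151 above the underside; handle above that. Starts standing on the table, dial roughly facing away from the robot.
- gauge_grip (a point): centre of the gauge's wooden handle, 182 above the underside. The handle is a block 22 (x) by 34 (y), from 150 to 208 above the underside; grip it across its 22 mm thickness (along gauge x) from above. Same axes as the gauge.
- pointer: swinging pointer: thin dark steel strip with a round bob, hanging freely in front of the dial. Origin at its pivot, 135 above the underside on the gauge's centre line; its z points from tip to pivot, x is parallel to gauge x. A pendulum about gauge x, at most 0.6 rad either way, at rest in about 2 s; it then hangs plumb, so leaning the gauge moves the dial past it.
- pointer_tip (a point): lower tip of the pointer, 90 from the pivot (5.5 in front of the gauge origin along gauge x).
- mark (a point): the mark, where the nib of a small dark steel index on the dial's arc aims: 90 from the pivot, on the pointer tip's circle. The index is stiff and stays put, 0.20 to 0.38 rad (11 to 22 degrees) from the arc's middle on the gauge's -y side. With the gauge's top leaned towards its own -y by that angle, the pointer hangs on the mark.
- neck: rough-carved ukulele neck, fixed fretboard face down on a rest board 58 wide, 40 high. Origin: on the table under mid-shaft; x along the neck. Shaft 220 long, 48 wide, its back up: a coarse half-round of flat facets, radius about 24, round a line 40 above the table. Heel at -x (from -159 to -109, top 84 high), flat headstock at +x (to 197). The gauge goes within 80 of the origin along x.
- neck_top (a point): top of the shaft's rounded back at mid-length, 64.5 above the table; neck axes.
- uke_body: unpainted ukulele body, 276 long, 170 wide, 58 high, lying flat; origin under its middle. Leave alone.
- cup: paper cup, 80 across, 100 high; origin under its centre. Leave alone.
- glue: glue bottle, 48 across, 130 high; origin under its centre. Leave alone.
Not all that is in view belongs to the job. Leave any orange look-alike of the gauge alone.

How it is judged:
On the way, in this order (a step that is already met when the one before it is completed fails the run):
1. the gauge is lifted off the table (height (world z) of gauge above 0.03 m), for 0.1 s.
2. the gauge stands upright (within 6 degrees) and square (within 15 degrees) across the middle of the neck, touching it (x of gauge in the frame of neck between -0.08 and 0.08 m and y of gauge in the frame of neck between -0.03 and 0.03 m and z of gauge in the frame of neck between 0.05 and 0.085 m and angle between the x axis of gauge and the x axis of neck, either way round below 0.26 rad and contact force between gauge and neck above 0.3 N and angle between gauge's own z axis and vertical below 0.105 rad), for 0.2 s.
At the end, for the whole second after the job is handed in: the gripper still holds the gauge, which rests on the neck's back (contact 0.3 to 25 N), within 80 mm of mid-shaft along the neck and 30 mm across it, square across within 15 degrees; the pointer hangs still with its tip within 6 mm of the mark (x of gauge in the frame of neck between -0.08 and 0.08 m and y of gauge in the frame of neck between -0.03 and 0.03 m and z of gauge in the frame of neck between 0.05 and 0.085 m and angle between the x axis of gauge and the x axis of neck, either way round below 0.26 rad and contact force between gauge and neck between 0.3 and 25 N and distance between pointer_tip and mark below 0.006 m and angular speed of pointer below 0.25 rad/s and angular speed of gauge below 0.1 rad/s and linear speed of gauge below 0.02 m/s and contact force between the fingers and gauge above 2 N and angle between gauge's own z axis and vertical below 0.5 rad); the arm keeps its last pose, push and grip.
It fails at once if the ukulele body, the cup or the glue bottle is moved more than 25 mm (distance of any of uke_body, cup, glue from where it was at the start of the episode above 0.025 m).
It fails at once if the gauge is pressed on the neck with more than 45 N (contact force between gauge and neck above 45 N).
It fails at once if the pointer is touched by the robot (contact force between any of the fingers, the arm and pointer above 0.2 N).
It fails at once if the gauge is tipped over (angle between gauge's own z axis and vertical above 0.8 rad).
It also fails if it takes over 51 s, if anything falls off the work surface, if the arm or the gripper's body presses on something with over 40 N, if the wrist force passes 120 N, or if a joint passes its speed limit or range.

ROBOT

A 7-joint arm with a two-finger parallel gripper is mounted at the origin on the work surface. World frame = base frame: x ahead of the robot, y to its left, z up, the work surface at z = 0. Lengths are in m, angles in rad, forces in N, time in s.
With the tool pointing down it reaches from about 0.4 to 0.85 m from the base axis. Payload 4.4 kg.
Tool frame: the origin (TCP) lies on the centre line of the jaws, within the pads' length; the fingertips stand 25 mm ahead of it and the grasp point (between the pads) lies 6 mm ahead of it (tip_extent is the distance from the TCP to the fingertips, in m); z points along the fingers, y is the direction in which the jaws open and shut (so a half turn about z gives the same grasp; the last joint's range is limited). The gripper opens to 94 mm and grips with 3 to 60 N. Pads are 16 mm wide; open, the fingers measure 119 mm over their backs; the gripper's body (75 mm by 177 mm) begins 78 mm behind the grasp point.
Start: joints at [-1.341, 0.628, 0.038, 1.517, -0.027, 0.996, -0.02], TCP at [0.189, 0.622, 0.193] pointing down, gripper open.
Joint ranges: [-3.06, 3.06], [-0.37, 2.12], [-1.25, 1.32], [0.18, 2.47], [-1.1, 4.24], [0.23, 1.98], [-2.94, 2.94]. Speed limits (rad/s): [2.57, 2.57, 3.14, 3.14, 3.14, 3.14, 3.14].

INTERFACE

Orientations are given as a unit quaternion [x, y, z, w].
In Python, from bench import get_obs, capture, camera_params, sign_off, tip_extent gives the robot as it stands.
- The arm moves only by the tool move_arm, never from a script. Its argument "deltas" is a list of rows, each an object of numbers: "tx", "ty", "tz": the shift along the tool's x, y, z in m; "wx", "wy", "wz": the turn, a rotation vector about the tool's x, y, z in degrees; "fingers": the closure in counts, from 0 (fully open) to 255 (shut). In form: [{"tx": .., "ty": .., "tz": .., "wx": .., "wy": .., "wz": .., "fingers": ..}, ...]. A call has exactly 10 rows; each row is the pose to reach, as a shift and turn from the pose commanded when the call began, along the tool's axes at that moment; what a row does not reach only later rows make up. A row lasts 1/10 s, in which the tool goes at most 50 mm and 8.59 degrees, less where a joint would pass 70% of its speed; a pose out of reach is approached as far as the arm can. A call with a gripper value outside its range is refused whole. The fingers move at their own pace and stop on an object; the grip force is fixed at half the most. Time passes only in rows, so rows that repeat a pose let the fingers close, or fill a call up. It gives the time, the measured TCP pose, the force and the opening at its end, in the units of the state.
- get_obs(): the state, without advancing time (a new reading comes with each control period).
- capture(name): name is "scene" or "top" or "wrist"; returns (picture, depth): 384x512x3 uint8, red, green, blue; 384x512 float32, m along the optical axis (not along the pixel's ray), 0 where there is no reading.
- camera_params(name): a dict with "fx", "fy", "cx", "cy" (pixels), "rvec" (rotation vector, rad) and "tvec" (3), from world to camera coordinates, as OpenCV has them; the wrist camera has in their place "T_tool_cam" (4x4, takes a point from camera to tool coordinates, whose origin is the TCP and whose axes are the flange's). Camera axes: x right, y down, z forward; pixel columns grow to the right and rows downward; lengths in m; the calibration is good to about 2 mm. A picture is of the moment at which its call begins: read the wrist's pose just before it. camera_params takes no time and is no camera call.
- sign_off(): hands the job in, once; it reports no verdict.
The state is a dict: "clock": time; "qpos": joint angles; "joint_velocities": joint speeds; "joint_torque": joint torques, N m; "tool_pos": TCP position; "orientation": TCP orientation; "force": force on the tool from outside, world axes, zero at the start; "wrist_torque": the same for the moment, N m; "finger_gap": finger opening in m.
Only numpy, scipy, OpenCV 4.12 (cv2) and the standard library are available. Lean on these libraries where they do the work, as an engineer would, in place of code of your own. Each camera call takes 0.05 s, during which the arm holds its last target. There are 200 camera calls.

## Working session

There is one attempt and no reset: what is moved stays moved. The work goes in short steps, Python scripts to look and compute and a tool call to move; the robot and the scene stay as the last step left them, time stands still between calls to the robot, and variables do not carry over. Pictures are saved under pics/ and viewed, about 8 in all and at most 12, crops included, and the job is handed in when it is done.

Besides the shell and the picture viewer there is one more tool, called after "Call:" as a command line: name --argument value ..., lists and objects as JSON in quotes. move_arm: Moves the arm, as the interface text tells. Its arguments: {"type":"object","properties":{"deltas":{"type":"array"}},"required":["deltas"]}

```bash
mkdir -p pics; ls; cat > h.py <<'E'
import numpy as np, cv2
from scipy.spatial.transform import Rotation as R
from bench import get_obs, capture, camera_params, sign_off, tip_extent
def grab(name):
    o=get_obs(); im,d=capture(name); p=camera_params(name)
    if name=='wrist':
        T=np.eye(4);T[:3,:3]=R.from_quat(o['orientation']).as_matrix();T[:3,3]=o['tool_pos'];W=T@np.array(p['T_tool_cam'])
    else:
        C=np.eye(4);C[:3,:3]=R.from_rotvec(np.ravel(p['rvec'])).as_matrix();C[:3,3]=np.ravel(p['tvec']);W=np.linalg.inv(C)
    np.savez(f'last_{name}.npz',im=im,d=d,W=W,K=[p['fx'],p['fy'],p['cx'],p['cy']])
    return im,d,W,p
def load(name):
    z=np.load(f'last_{name}.npz');return z['im'],z['d'],z['W'],z['K']
def cloud(name):
    im,d,W,K=load(name);v,u=np.indices(d.shape)
    P=np.stack([(u-K[2])/K[0]*d,(v-K[3])/K[1]*d,d],-1)@W[:3,:3].T+W[:3,3]
    P[d<=0]=np.nan
    return im,P
def save(fn,im,s=1):
    cv2.imwrite('pics/'+fn,cv2.resize(im[...,::-1],None,fx=s,fy=s,interpolation=cv2.INTER_CUBIC))
E
python3 - <<'E'
from h import *
a=grab('scene')[0];b=grab('top')[0]
save('a.png',a,1.5);save('b.png',b,1.5)
o=get_obs();print(o['clock'],o['tool_pos'],o['orientation'],o['force'],o['finger_gap'],tip_extent)
E
```

```text
pics
0.1 [0.18927203 0.62118134 0.19225588] [ 1.47355486e-01  9.89083236e-01 -8.36899615e-04 -1.13717013e-04] [ 0.040564   -0.4095548   0.54744186] 0.0939944766216984 0.025
```

View pics/a.png

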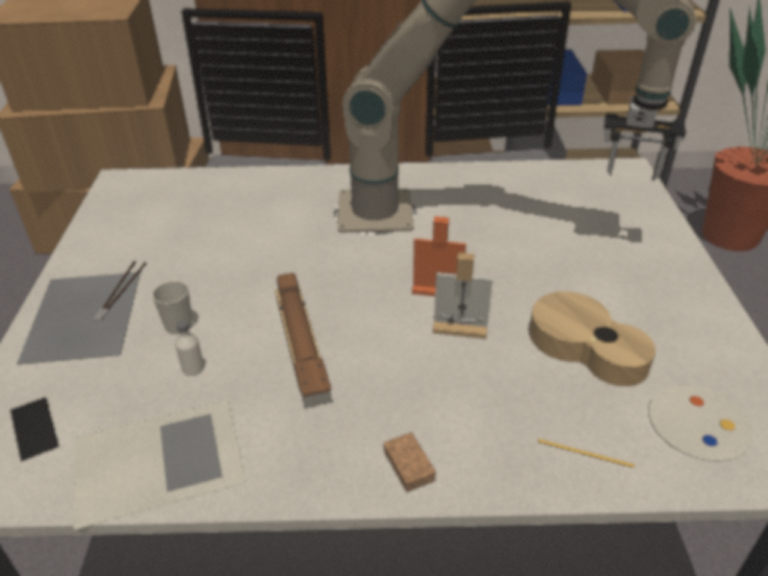

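View pics/b.png

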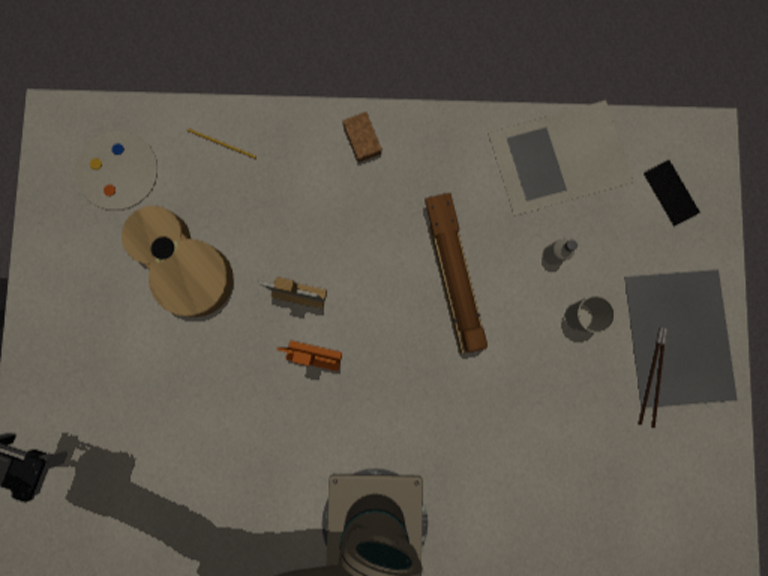

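Candidates: the wooden gauge with the white dial (scene 462,300; top 300,292) and the orange look-alike behind it (scene 440,262; top 312,356). By the description I want the wooden one. The neck is at scene (303,335), top (457,270). Next I'll measure both and take a close crop.

```bash
python3 - <<'E'
from h import *
im,P=cloud('top')
def reg(u0,u1,v0,v1,z0,z1):
    Q=P[int(v0/1.5):int(v1/1.5),int(u0/1.5):int(u1/1.5)].reshape(-1,3)
    return Q[(Q[:,2]>z0)&(Q[:,2]<z1)]
def pr(n,Q):
    r=cv2.minAreaRect((Q[:,:2]*1000).astype(np.float32));c,s,a=r
    print(n,len(Q),np.median(Q,0).round(4),'rect',np.round(c,1),np.round(s,1),round(a,1),'z',Q[:,2].min().round(3),Q[:,2].max().round(3))
pr('handle',reg(250,335,265,318,.17,.24))
pr('dial',reg(250,335,265,318,.09,.165))
pr('base',reg(250,335,265,318,.008,.025))
pr('orange',reg(270,350,335,380,.17,.24))
for n,z0,z1 in(('neck all',.03,.12),('neck high',.07,.12),('shaft',.058,.07)):pr(n,reg(420,495,185,360,z0,z1))
Q=reg(420,495,185,360,.03,.12)
c,_,_,_=None,0,0,0
A=reg(420,495,220,335,.052,.07);m=A.mean(0);w=np.linalg.svd(A[:,:2]-m[:2])[2][0] if len(A)<3000 else 0
print('axis',m,w,np.degrees(np.arctan2(w[1],w[0])))
t=(Q[:,:2]-m[:2])@w
for b in np.arange(-.2,.2,.02):
    k=(t>=b)&(t<b+.02)
    if k.sum():
        n=(Q[k,:2]-m[:2])@np.array([-w[1],w[0]]);print(round(b,2),np.percentile(Q[k,2],[50,98]).round(3),n.min().round(3),n.max().round(3))
a=load('scene')[0];save('c.png',a[130:235,260:350],6)
E
```

```text
handle 116 [0.5009 0.1821 0.207 ] rect [502.  184.8] [35.  21.9] 77.3 z 0.171 0.213
dial 91 [0.4928 0.1661 0.1502] rect [497.2 185.2] [118.9  12.1] 81.4 z 0.091 0.165
base 255 [0.4945 0.1704 0.0163] rect [502.6 185. ] [120.2  43.8] 78.8 z 0.008 0.025
orange 112 [0.3632 0.1443 0.2079] rect [363.3 145.5] [34.1 22.2] 77.8 z 0.171 0.211
neck all 1912 [ 0.5514 -0.1644  0.0584] rect [ 555.4 -167.1] [357.1  60.6] 14.4 z 0.03 0.09
neck high 224 [ 0.4066 -0.2023  0.0833] rect [ 490.  -183.6] [220.7  45.5] 13.9 z 0.07 0.09
shaft 777 [ 0.5514 -0.1666  0.0623] rect [ 558.6 -167.9] [343.6  54.9] 15.0 z 0.058 0.07
axis [ 0.5533194  -0.16557494  0.06051992] [-0.96854477 -0.24883937] -165.59115728321737
-0.2 [0.05 0.05] 0.006 0.006
-0.18 [0.056 0.06 ] -0.028 0.032
-0.16 [0.057 0.062] -0.028 0.032
-0.14 [0.057 0.061] -0.028 0.032
-0.12 [0.057 0.061] -0.028 0.032
-0.1 [0.057 0.068] -0.028 0.03
-0.08 [0.06  0.069] -0.027 0.031
-0.06 [0.06  0.068] -0.027 0.03
-0.04 [0.059 0.068] -0.028 0.031
-0.02 [0.06  0.067] -0.027 0.03
-0.0 [0.059 0.068] -0.027 0.031
0.02 [0.059 0.067] -0.028 0.031
0.04 [0.06  0.067] -0.027 0.031
0.06 [0.059 0.067] -0.028 0.031
0.08 [0.059 0.067] -0.028 0.03
0.1 [0.059 0.069] -0.028 0.03
0.12 [0.077 0.088] -0.027 0.03
0.14 [0.083 0.088] -0.028 0.023
0.16 [0.082 0.088] -0.027 0.024
```

View pics/c.png

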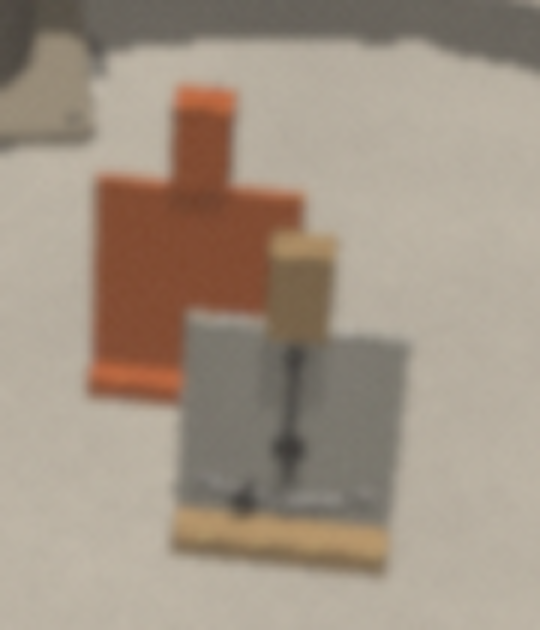

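The crop shows the wooden gauge with its white dial facing away from the robot, the pointer hanging at crop (290,420) and the index at (242,500), on the -y side. The sizes match the description: base 120x44, handle 35x22 with its top at 0.207. The neck is at yaw 14.4°, its top at about 0.066, with the heel on the robot's side.

Call:
move_arm --deltas '[{"tx": -0.038,"ty": -0.029,"tz": -0.02,"wz": 8},{"tx": -0.076,"ty": -0.058,"tz": -0.04,"wz": 16},{"tx": -0.114,"ty": -0.087,"tz": -0.06,"wz": 24},{"tx": -0.152,"ty": -0.116,"tz": -0.08,"wz": 32},{"tx": -0.19,"ty": -0.145,"tz": -0.1,"wz": 40},{"tx": -0.228,"ty": -0.174,"tz": -0.1,"wz": 48},{"tx": -0.266,"ty": -0.203,"tz": -0.1,"wz": 56},{"tx": -0.304,"ty": -0.232,"tz": -0.1,"wz": 64},{"tx": -0.342,"ty": -0.261,"tz": -0.1,"wz": 72},{"tx": -0.38,"ty": -0.29,"tz": -0.1,"wz": 80}]'

```text
invalid input at $.deltas[0]: expected keys tx, ty, tz, wx, wy, wz, fingers
```

```bash
cat >> h.py <<'E'
def to(pos,yaw,lean=0,yd=0):
    "tool-frame delta to a pose: tool y at yaw (deg), z down, then leaned about gauge x by lean deg (positive: top to gauge -y)"
    o=get_obs();Rn=R.from_quat(o['orientation']);c,s=np.cos(np.radians(yaw)),np.sin(np.radians(yaw))
    x=np.array([c,s,0]);z=np.array([0,0,-1.]);Rt=R.from_rotvec(np.radians(lean)*x)*R.from_matrix(np.stack([np.cross(x,z),x,z],1))
    d=Rn.inv().apply(np.array(pos)-o['tool_pos']);w=np.degrees((Rn.inv()*Rt).as_rotvec())
    print('t',o['clock'],'pos',o['tool_pos'].round(4),'F',np.round(o['force'],2),'gap',round(o['finger_gap'],4),'\ndelta',d.round(4),'rot',w.round(2))
E
python3 - <<'E'
from h import *
im=grab('wrist')[0];save('d.png',im,1.5)
to([.502,.185,.285],-11.2)
_,P=cloud('wrist');Q=P.reshape(-1,3);Q=Q[np.hypot(Q[:,0]-.502,Q[:,1]-.185)<.1]
for z0,z1 in((.19,.23),(.008,.025)):
    q=Q[(Q[:,2]>z0)&(Q[:,2]<z1)]
    if len(q)>5:print(len(q),cv2.minAreaRect((q[:,:2]*1000).astype(np.float32)),np.median(q[:,2]))
E
```

```text
t 0.15 pos [0.1893 0.6213 0.1924] F [-0.08  0.8   0.3 ] gap 0.094 
delta [-0.4263 -0.3263 -0.0922] rot [-7.000e-02  6.000e-02  8.425e+01]
```

View pics/d.png

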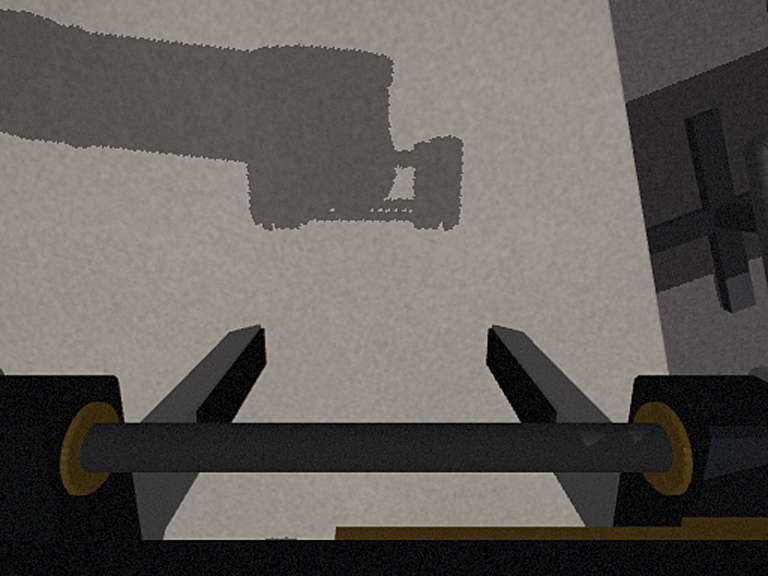

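The move was refused because every row needs all the keys. The picture just shows bare table under the start pose, with the fingers at rows 330-420.

Call:
move_arm --deltas '[{"tx": -0.038,"ty": -0.029,"tz": -0.02,"wx": 0,"wy": 0,"wz": 8,"fingers": 0},{"tx": -0.076,"ty": -0.058,"tz": -0.04,"wx": 0,"wy": 0,"wz": 16,"fingers": 0},{"tx": -0.114,"ty": -0.087,"tz": -0.06,"wx": 0,"wy": 0,"wz": 24,"fingers": 0},{"tx": -0.152,"ty": -0.116,"tz": -0.08,"wx": 0,"wy": 0,"wz": 32,"fingers": 0},{"tx": -0.19,"ty": -0.145,"tz": -0.1,"wx": 0,"wy": 0,"wz": 40,"fingers": 0},{"tx": -0.228,"ty": -0.174,"tz": -0.1,"wx": 0,"wy": 0,"wz": 48,"fingers": 0},{"tx": -0.266,"ty": -0.203,"tz": -0.1,"wx": 0,"wy": 0,"wz": 56,"fingers": 0},{"tx": -0.304,"ty": -0.232,"tz": -0.1,"wx": 0,"wy": 0,"wz": 64,"fingers": 0},{"tx": -0.342,"ty": -0.261,"tz": -0.1,"wx": 0,"wy": 0,"wz": 72,"fingers": 0},{"tx": -0.38,"ty": -0.29,"tz": -0.1,"wx": 0,"wy": 0,"wz": 80,"fingers": 0}]'

```text
clock: 1.15
tool_pos: [0.4692, 0.2317, 0.2932]
orientation: [0.751, 0.661, 0.0, -0.0]
force: [1.1, 0.8, -0.4]
finger_gap: 0.0938
```

```bash
python3 - <<'E'
from h import *
im=grab('wrist')[0];save('e.png',im,1.5)
to([.502,.185,.285],-11.2)
_,P=cloud('wrist');Q=P.reshape(-1,3);Q=Q[np.hypot(Q[:,0]-.502,Q[:,1]-.185)<.1]
for z0,z1 in((.19,.23),(.008,.025)):
    q=Q[(Q[:,2]>z0)&(Q[:,2]<z1)]
    if len(q)>5:print(len(q),cv2.minAreaRect((q[:,:2]*1000).astype(np.float32)),np.median(q[:,2]))
E
```

```text
t 1.2 pos [0.4745 0.2227 0.2938] F [ 2.77 -5.35  1.04] gap 0.0941 
delta [-0.0333  0.0326  0.0091] rot [0.35 0.26 2.96]
869 ((500.6214294433594, 184.2534942626953), (33.976566314697266, 22.145118713378906), 78.93622589111328) 0.20847685610986644
986 ((500.6429748535156, 183.75363159179688), (119.81633758544922, 44.22618103027344), 78.95913696289062) 0.016762936993355182
```

View pics/e.png

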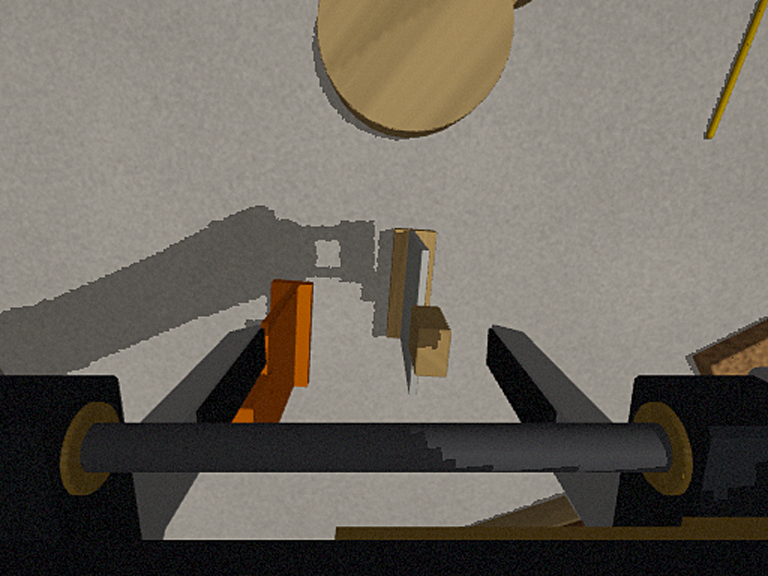

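The wrist picture has the handle at (432,345) between the open jaws. The orange look-alike at (285,340) is off to the side, and its top at 0.21 is below the fingertips. Refined handle position: (0.501, 0.1845), yaw -11.1°.

Call:
move_arm --deltas '[{"tx": -0.012,"ty": 0.01,"tz": 0,"wx": 0,"wy": 0,"wz": 1,"fingers": 0},{"tx": -0.024,"ty": 0.02,"tz": 0,"wx": 0,"wy": 0,"wz": 2.1,"fingers": 0},{"tx": -0.036,"ty": 0.03,"tz": 0,"wx": 0,"wy": 0,"wz": 3.2,"fingers": 0},{"tx": -0.043,"ty": 0.0375,"tz": 0,"wx": 0,"wy": 0,"wz": 4.2,"fingers": 0},{"tx": -0.043,"ty": 0.0375,"tz": 0.005,"wx": 0,"wy": 0,"wz": 4.2,"fingers": 0},{"tx": -0.043,"ty": 0.0375,"tz": 0.015,"wx": 0,"wy": 0,"wz": 4.2,"fingers": 0},{"tx": -0.043,"ty": 0.0375,"tz": 0.025,"wx": 0,"wy": 0,"wz": 4.2,"fingers": 0},{"tx": -0.043,"ty": 0.0375,"tz": 0.03,"wx": 0,"wy": 0,"wz": 4.2,"fingers": 0},{"tx": -0.043,"ty": 0.0375,"tz": 0.03,"wx": 0,"wy": 0,"wz": 4.2,"fingers": 0},{"tx": -0.043,"ty": 0.0375,"tz": 0.03,"wx": 0,"wy": 0,"wz": 4.2,"fingers": 0}]'

```text
clock: 2.2
tool_pos: [0.5003, 0.1867, 0.263]
orientation: [0.772, 0.635, -0.0, -0.0]
force: [-0.7, 0.0, 0.1]
finger_gap: 0.0942
```

```bash
python3 - <<'E'
from h import *
im=grab('wrist')[0]
_,P=cloud('wrist');Q=P.reshape(-1,3);Q=Q[np.hypot(Q[:,0]-.502,Q[:,1]-.185)<.04]
q=Q[(Q[:,2]>.195)&(Q[:,2]<.22)]
if len(q)>5:print(len(q),cv2.minAreaRect((q[:,:2]*1000).astype(np.float32)),np.median(q[:,2]))
to([.501,.1845,.191],-11.1)
E
```

```text
1042 ((500.6250305175781, 184.0119171142578), (34.208168029785156, 21.86534309387207), 79.50333404541016) 0.2086285400479304
t 2.25 pos [0.5006 0.1866 0.2632] F [-0.32 -0.37 -0.32] gap 0.0936 
delta [-0.002   0.0008  0.0722] rot [ 0.02 -0.01 -0.03]
```

Call:
move_arm --deltas '[{"tx": -0.002,"ty": 0.0,"tz": 0.02,"wx": 0,"wy": 0,"wz": 0,"fingers": 0},{"tx": -0.002,"ty": 0.0,"tz": 0.04,"wx": 0,"wy": 0,"wz": 0,"fingers": 0},{"tx": -0.002,"ty": 0.0,"tz": 0.06,"wx": 0,"wy": 0,"wz": 0,"fingers": 0},{"tx": -0.002,"ty": 0.0,"tz": 0.072,"wx": 0,"wy": 0,"wz": 0,"fingers": 0},{"tx": -0.002,"ty": 0.0,"tz": 0.072,"wx": 0,"wy": 0,"wz": 0,"fingers": 60},{"tx": -0.002,"ty": 0.0,"tz": 0.072,"wx": 0,"wy": 0,"wz": 0,"fingers": 120},{"tx": -0.002,"ty": 0.0,"tz": 0.072,"wx": 0,"wy": 0,"wz": 0,"fingers": 170},{"tx": -0.002,"ty": 0.0,"tz": 0.072,"wx": 0,"wy": 0,"wz": 0,"fingers": 255},{"tx": -0.002,"ty": 0.0,"tz": 0.072,"wx": 0,"wy": 0,"wz": 0,"fingers": 255},{"tx": -0.002,"ty": 0.0,"tz": 0.072,"wx": 0,"wy": 0,"wz": 0,"fingers": 255}]'

```text
clock: 3.25
tool_pos: [0.5002, 0.1845, 0.1914]
orientation: [0.772, 0.635, 0.0, 0.0]
force: [-0.1, 0.0, 0.6]
finger_gap: 0.0491
```

Call:
move_arm --deltas '[{"tx": 0,"ty": 0,"tz": 0,"wx": 0,"wy": 0,"wz": 0,"fingers": 255},{"tx": 0,"ty": 0,"tz": 0,"wx": 0,"wy": 0,"wz": 0,"fingers": 255},{"tx": 0,"ty": 0,"tz": 0,"wx": 0,"wy": 0,"wz": 0,"fingers": 255},{"tx": 0,"ty": 0,"tz": -0.01,"wx": 0,"wy": 0,"wz": 0,"fingers": 255},{"tx": 0,"ty": 0,"tz": -0.03,"wx": 0,"wy": 0,"wz": 0,"fingers": 255},{"tx": 0,"ty": 0,"tz": -0.05,"wx": 0,"wy": 0,"wz": 0,"fingers": 255},{"tx": 0,"ty": 0,"tz": -0.07,"wx": 0,"wy": 0,"wz": 0,"fingers": 255},{"tx": 0,"ty": 0,"tz": -0.09,"wx": 0,"wy": 0,"wz": 0,"fingers": 255},{"tx": 0,"ty": 0,"tz": -0.1,"wx": 0,"wy": 0,"wz": 0,"fingers": 255},{"tx": 0,"ty": 0,"tz": -0.1,"wx": 0,"wy": 0,"wz": 0,"fingers": 255}]'

```text
clock: 4.25
tool_pos: [0.5007, 0.1845, 0.2922]
orientation: [0.772, 0.635, 0.001, 0.0]
force: [0.5, 0.5, -4.1]
finger_gap: 0.0206
```

```bash
python3 - <<'E'
from h import *
to([.540,-.169,.30],14.4)
E
```

```text
t 4.25 pos [0.5007 0.1845 0.2922] F [ 0.48  0.5  -4.14] gap 0.0206 
delta [-0.3392  0.107  -0.0081] rot [  0.12  -0.05 -25.55]
```

Grasped: gap 20.6 mm, and the load of 4.1 N matches the gauge's weight. Carrying it over the neck.

Call:
move_arm --deltas '[{"tx": -0.02,"ty": 0.0063,"tz": -0.003,"wx": 0,"wy": 0,"wz": -1.5,"fingers": 255},{"tx": -0.06,"ty": 0.019,"tz": -0.008,"wx": 0,"wy": 0,"wz": -4.5,"fingers": 255},{"tx": -0.105,"ty": 0.033,"tz": -0.008,"wx": 0,"wy": 0,"wz": -8,"fingers": 255},{"tx": -0.15,"ty": 0.047,"tz": -0.008,"wx": 0,"wy": 0,"wz": -11.5,"fingers": 255},{"tx": -0.195,"ty": 0.0615,"tz": -0.008,"wx": 0,"wy": 0,"wz": -15,"fingers": 255},{"tx": -0.24,"ty": 0.0757,"tz": -0.008,"wx": 0,"wy": 0,"wz": -18.5,"fingers": 255},{"tx": -0.28,"ty": 0.0883,"tz": -0.008,"wx": 0,"wy": 0,"wz": -21.5,"fingers": 255},{"tx": -0.31,"ty": 0.098,"tz": -0.008,"wx": 0,"wy": 0,"wz": -24,"fingers": 255},{"tx": -0.33,"ty": 0.104,"tz": -0.008,"wx": 0,"wy": 0,"wz": -25.5,"fingers": 255},{"tx": -0.339,"ty": 0.107,"tz": -0.008,"wx": 0,"wy": 0,"wz": -25.5,"fingers": 255}]'

```text
clock: 5.25
tool_pos: [0.5383, -0.1717, 0.2978]
orientation: [0.615, 0.789, -0.001, -0.001]
force: [0.7, 0.0, -4.7]
finger_gap: 0.021
```

```bash
python3 - <<'E'
from h import *
for i in range(4): grab('top')
grab('scene');grab('wrist')
im,P=cloud('top')
Q=P.reshape(-1,3);Q=Q[np.hypot(Q[:,0]-.54,Q[:,1]+.169)<.2]
for z0,z1 in((.23,.27),(.11,.135),(.035,.062)):
    q=Q[(Q[:,2]>z0)&(Q[:,2]<z1)]
    if z0>.1:q=q[np.hypot(q[:,0]-.54,q[:,1]+.169)<.08]
    if len(q)>5:print(z0,len(q),cv2.minAreaRect((q[:,:2]*1000).astype(np.float32)),np.median(q[:,2]))
im,P=cloud('scene')
Q=P.reshape(-1,3);q=Q[(np.hypot(Q[:,0]-.54,Q[:,1]+.169)<.09)&(Q[:,2]>.09)&(Q[:,2]<.27)]
# dial face normal fit
g=np.array([.9685,.2488,0]);y=np.array([-.2488,.9685,0]);q0=q-np.array([.54,-.169,0])
f=q0[(q0[:,2]>.13)&(q0[:,2]<.235)];print('front gx pct',np.percentile(f@g,[5,50,95]),'y ext',np.percentile(f@y,[1,99]))
b=q0[(abs(q0@y)<.055)]
for yy in(-.05,-.025,0,.025,.05):
    k=q0[abs(q0@y-yy)<.006];print(yy,'minz',k[:,2].min() if len(k) else None)
to([.540,-.169,.262],14.4)
a=load('scene')[0];save('f.png',a[120:300,130:290],4)
E
```

```text
0.23 60 ((533.1788940429688, -135.994140625), (19.385957717895508, 56.42470169067383), 8.95388412475586) 0.25511102189525003
0.11 220 ((536.7819213867188, -146.53012084960938), (43.97734069824219, 81.41191101074219), 14.079561233520508) 0.12052125792075397
0.035 811 ((597.9268798828125, -156.08132934570312), (267.93780517578125, 60.58405303955078), 14.077388763427734) 0.05597988327920844
front gx pct [-0.00381437  0.00060757  0.00788833] y ext [-0.05485909  0.06264885]
-0.05 minz 0.10215045312553184
-0.025 minz 0.10177823429254096
0 minz 0.10154794334120332
0.025 minz 0.1036485929576676
0.05 minz 0.10431276936103773
t 5.55 pos [ 0.5395 -0.1665  0.2987] F [ 0.16  0.39 -3.57] gap 0.0207 
delta [-0.0026 -0.0002  0.0367] rot [-0.02 -0.11  0.09]
```

View pics/f.png

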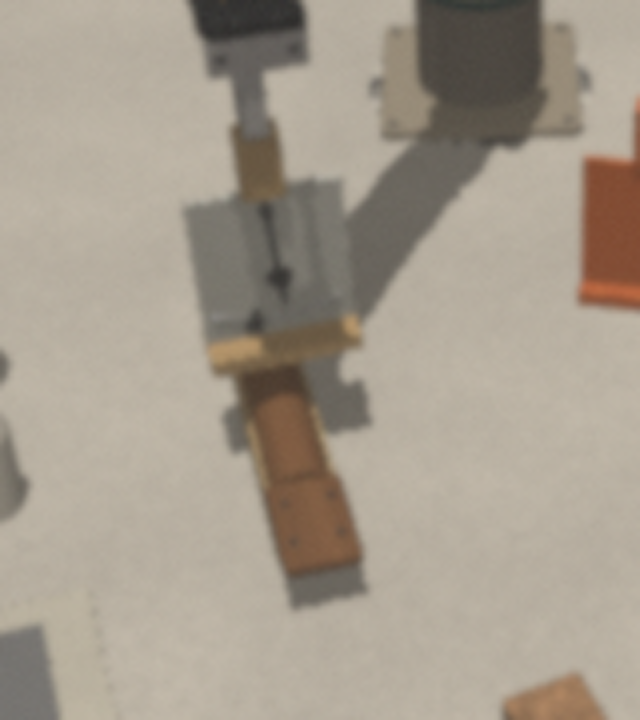

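The gauge hangs upright and square over the shaft. The pointer is at crop (275,250) and the index at (255,322). I'll shift 4 mm sideways to centre it and go down to just above contact, which should be at TCP z of about 0.256.

Call:
move_arm --deltas '[{"tx": -0.002,"ty": 0,"tz": 0.005,"wx": 0,"wy": 0,"wz": 0,"fingers": 255},{"tx": -0.0045,"ty": 0,"tz": 0.012,"wx": 0,"wy": 0,"wz": 0,"fingers": 255},{"tx": -0.0045,"ty": 0,"tz": 0.02,"wx": 0,"wy": 0,"wz": 0,"fingers": 255},{"tx": -0.0045,"ty": 0,"tz": 0.027,"wx": 0,"wy": 0,"wz": 0,"fingers": 255},{"tx": -0.0045,"ty": 0,"tz": 0.032,"wx": 0,"wy": 0,"wz": 0,"fingers": 255},{"tx": -0.0045,"ty": 0,"tz": 0.036,"wx": 0,"wy": 0,"wz": 0,"fingers": 255},{"tx": -0.0045,"ty": 0,"tz": 0.037,"wx": 0,"wy": 0,"wz": 0,"fingers": 255},{"tx": -0.0045,"ty": 0,"tz": 0.038,"wx": 0,"wy": 0,"wz": 0,"fingers": 255},{"tx": -0.0045,"ty": 0,"tz": 0.038,"wx": 0,"wy": 0,"wz": 0,"fingers": 255},{"tx": -0.0045,"ty": 0,"tz": 0.038,"wx": 0,"wy": 0,"wz": 0,"fingers": 255}]'

```text
clock: 6.55
tool_pos: [0.5407, -0.1733, 0.2613]
orientation: [0.613, 0.79, 0.0, 0.0]
force: [0.3, -0.3, -4.3]
finger_gap: 0.0206
```

Call:
move_arm --deltas '[{"tx": 0,"ty": 0,"tz": 0.0003,"wx": 0,"wy": 0,"wz": 0,"fingers": 255},{"tx": 0,"ty": 0,"tz": 0.0006,"wx": 0,"wy": 0,"wz": 0,"fingers": 255},{"tx": 0,"ty": 0,"tz": 0.001,"wx": 0,"wy": 0,"wz": 0,"fingers": 255},{"tx": 0,"ty": 0,"tz": 0.0013,"wx": 0,"wy": 0,"wz": 0,"fingers": 255},{"tx": 0,"ty": 0,"tz": 0.0016,"wx": 0,"wy": 0,"wz": 0,"fingers": 255},{"tx": 0,"ty": 0,"tz": 0.002,"wx": 0,"wy": 0,"wz": 0,"fingers": 255},{"tx": 0,"ty": 0,"tz": 0.002,"wx": 0,"wy": 0,"wz": 0,"fingers": 255},{"tx": 0,"ty": 0,"tz": 0.002,"wx": 0,"wy": 0,"wz": 0,"fingers": 255},{"tx": 0,"ty": 0,"tz": 0.002,"wx": 0,"wy": 0,"wz": 0,"fingers": 255},{"tx": 0,"ty": 0,"tz": 0.002,"wx": 0,"wy": 0,"wz": 0,"fingers": 255}]'

```text
clock: 7.55
tool_pos: [0.5406, -0.1732, 0.2591]
orientation: [0.613, 0.79, 0.0, 0.0]
force: [-0.4, 0.4, -3.8]
finger_gap: 0.0207
```

Call:
move_arm --deltas '[{"tx": 0.001,"ty": 0,"tz": 0.0003,"wx": 0,"wy": 0,"wz": 0,"fingers": 255},{"tx": 0.002,"ty": 0,"tz": 0.0006,"wx": 0,"wy": 0,"wz": 0,"fingers": 255},{"tx": 0.002,"ty": 0,"tz": 0.001,"wx": 0,"wy": 0,"wz": 0,"fingers": 255},{"tx": 0.002,"ty": 0,"tz": 0.0013,"wx": 0,"wy": 0,"wz": 0,"fingers": 255},{"tx": 0.002,"ty": 0,"tz": 0.0016,"wx": 0,"wy": 0,"wz": 0,"fingers": 255},{"tx": 0.002,"ty": 0,"tz": 0.002,"wx": 0,"wy": 0,"wz": 0,"fingers": 255},{"tx": 0.002,"ty": 0,"tz": 0.002,"wx": 0,"wy": 0,"wz": 0,"fingers": 255},{"tx": 0.002,"ty": 0,"tz": 0.002,"wx": 0,"wy": 0,"wz": 0,"fingers": 255},{"tx": 0.002,"ty": 0,"tz": 0.002,"wx": 0,"wy": 0,"wz": 0,"fingers": 255},{"tx": 0.002,"ty": 0,"tz": 0.002,"wx": 0,"wy": 0,"wz": 0,"fingers": 255}]'

```text
clock: 8.55
tool_pos: [0.5411, -0.1718, 0.2582]
orientation: [0.613, 0.79, 0.001, 0.001]
force: [0.3, -0.5, 5.9]
finger_gap: 0.0207
```

Call:
move_arm --deltas '[{"tx": 0,"ty": 0,"tz": 0.0002,"wx": 0,"wy": 0,"wz": 0,"fingers": 255},{"tx": 0,"ty": 0,"tz": 0.0004,"wx": 0,"wy": 0,"wz": 0,"fingers": 255},{"tx": 0,"ty": 0,"tz": 0.0006,"wx": 0,"wy": 0,"wz": 0,"fingers": 255},{"tx": 0,"ty": 0,"tz": 0.0008,"wx": 0,"wy": 0,"wz": 0,"fingers": 255},{"tx": 0,"ty": 0,"tz": 0.001,"wx": 0,"wy": 0,"wz": 0,"fingers": 255},{"tx": 0,"ty": 0,"tz": 0.001,"wx": 0,"wy": 0,"wz": 0,"fingers": 255},{"tx": 0,"ty": 0,"tz": 0.001,"wx": 0,"wy": 0,"wz": 0,"fingers": 255},{"tx": 0,"ty": 0,"tz": 0.001,"wx": 0,"wy": 0,"wz": 0,"fingers": 255},{"tx": 0,"ty": 0,"tz": 0.001,"wx": 0,"wy": 0,"wz": 0,"fingers": 255},{"tx": 0,"ty": 0,"tz": 0.001,"wx": 0,"wy": 0,"wz": 0,"fingers": 255}]'

```text
clock: 9.55
tool_pos: [0.5417, -0.1722, 0.2582]
orientation: [0.613, 0.79, 0.001, 0.002]
force: [0.4, -0.0, 9.4]
finger_gap: 0.0205
```

Contact is made at about 13 N. I'll ease off to roughly 9 N, then measure the mark's angle on the dial from the scene camera.

Call:
move_arm --deltas '[{"tx": 0,"ty": 0,"tz": -0.0003,"wx": 0,"wy": 0,"wz": 0,"fingers": 255},{"tx": 0,"ty": 0,"tz": -0.0006,"wx": 0,"wy": 0,"wz": 0,"fingers": 255},{"tx": 0,"ty": 0,"tz": -0.001,"wx": 0,"wy": 0,"wz": 0,"fingers": 255},{"tx": 0,"ty": 0,"tz": -0.001,"wx": 0,"wy": 0,"wz": 0,"fingers": 255},{"tx": 0,"ty": 0,"tz": -0.001,"wx": 0,"wy": 0,"wz": 0,"fingers": 255},{"tx": 0,"ty": 0,"tz": -0.001,"wx": 0,"wy": 0,"wz": 0,"fingers": 255},{"tx": 0,"ty": 0,"tz": -0.001,"wx": 0,"wy": 0,"wz": 0,"fingers": 255},{"tx": 0,"ty": 0,"tz": -0.001,"wx": 0,"wy": 0,"wz": 0,"fingers": 255},{"tx": 0,"ty": 0,"tz": -0.001,"wx": 0,"wy": 0,"wz": 0,"fingers": 255},{"tx": 0,"ty": 0,"tz": -0.001,"wx": 0,"wy": 0,"wz": 0,"fingers": 255}]'

```text
clock: 10.55
tool_pos: [0.5411, -0.1718, 0.2582]
orientation: [0.613, 0.79, 0.001, 0.001]
force: [0.2, 0.4, 5.9]
finger_gap: 0.0206
```

```bash
cat >> h.py <<'E'
def dial(fn,s=.25):
    "rectified view of the dial plane (mm scale s mm/px), y_gauge to the RIGHT, averaged over 4 frames"
    ims=[grab('scene')[0].astype(np.float32) for _ in range(4)];_,_,W,K=load('scene')
    o=get_obs();Rt=R.from_quat(o['orientation']).as_matrix()
    up,gx=-Rt[:,2],Rt[:,1];gy=Rt[:,0]
    if gx[0]<0:gx,gy=-gx,-gy
    org=o['tool_pos']-up*.1914   # underside centre, from TCP height at the grasp (table)
    y,z=np.meshgrid(np.arange(-65,65,s),np.arange(165,-15,-s))
    X=org+(gx*.0055)+y[...,None]/1000*gy+z[...,None]/1000*up
    C=np.linalg.inv(W);c=X@C[:3,:3].T+C[:3,3]
    u=(c[...,0]/c[...,2]*K[0]+K[2]).astype(np.float32);v=(c[...,1]/c[...,2]*K[1]+K[3]).astype(np.float32)
    r=cv2.remap(np.mean(ims,0),u,v,cv2.INTER_CUBIC).clip(0,255).astype(np.uint8)
    r=np.ascontiguousarray(r);px=lambda y,z:(int((y+65)/s),int((165-z)/s))
    cv2.circle(r,px(0,135),3,(255,0,0),1)
    for a in np.radians(np.arange(-25,26,5)):
        for q in(94,100):pass
        cv2.line(r,px(98*np.sin(a),135-98*np.cos(a)),px(103*np.sin(a),135-103*np.cos(a)),(0,0,255) if abs(a)>.01 else (255,0,0),1)
    save(fn,r);print('org',org.round(4),'lean',np.degrees(np.arctan2(-up@np.cross([0,0,1],gx),up[2])).round(2))
E
python3 - <<'E'
from h import *
dial('g.png',.25)
to([.5411,-.1718,.2585],14.4)
E
```

```text
org [ 0.5416 -0.1719  0.0668] lean -0.08
t 10.75 pos [ 0.5411 -0.1718  0.2582] F [-0.2  -0.56  7.11] gap 0.0208 
delta [-0.      0.     -0.0003] rot [ 0.14  0.08 -0.05]
```

View pics/g.png

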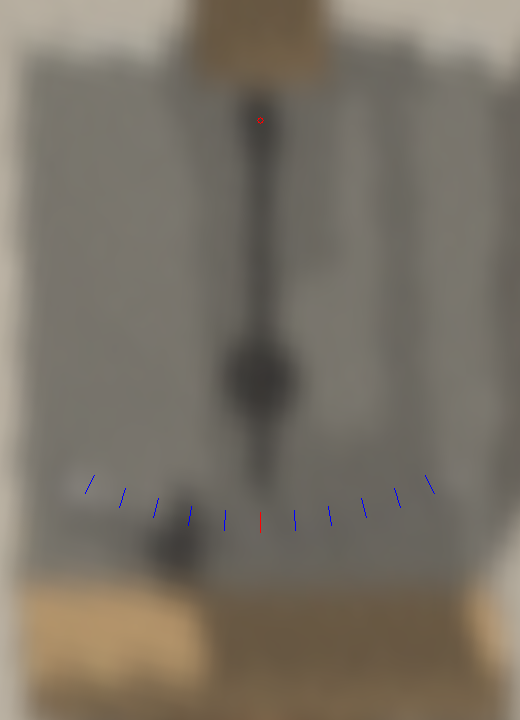

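In the rectified view the pivot is at (260,120), the pointer tip at (260,490) and the index at (175,548) with its nib at about (183,490). That puts the mark about 11.2-11.8° to the -y side, so near 0.20 rad. I'll roll towards it in two stages.

Call:
move_arm --deltas '[{"tx": -0.0015,"ty": 0,"tz": 0,"wx": 0,"wy": 0.45,"wz": 0,"fingers": 255},{"tx": -0.0045,"ty": 0,"tz": 0,"wx": 0,"wy": 1.35,"wz": 0,"fingers": 255},{"tx": -0.0075,"ty": 0,"tz": 0.0001,"wx": 0,"wy": 2.25,"wz": 0,"fingers": 255},{"tx": -0.0105,"ty": 0,"tz": 0.0002,"wx": 0,"wy": 3.15,"wz": 0,"fingers": 255},{"tx": -0.0135,"ty": 0,"tz": 0.0004,"wx": 0,"wy": 4.05,"wz": 0,"fingers": 255},{"tx": -0.0165,"ty": 0,"tz": 0.0006,"wx": 0,"wy": 4.95,"wz": 0,"fingers": 255},{"tx": -0.0185,"ty": 0,"tz": 0.0008,"wx": 0,"wy": 5.55,"wz": 0,"fingers": 255},{"tx": -0.0191,"ty": 0,"tz": 0.0008,"wx": 0,"wy": 5.73,"wz": 0,"fingers": 255},{"tx": -0.0191,"ty": 0,"tz": 0.0008,"wx": 0,"wy": 5.73,"wz": 0,"fingers": 255},{"tx": -0.0191,"ty": 0,"tz": 0.0008,"wx": 0,"wy": 5.73,"wz": 0,"fingers": 255}]'

```text
clock: 11.75
tool_pos: [0.5457, -0.1907, 0.2573]
orientation: [0.613, 0.789, 0.031, -0.038]
force: [0.0, -0.6, 6.4]
finger_gap: 0.0202
```

Call:
move_arm --deltas '[{"tx": -0.0015,"ty": 0,"tz": 0,"wx": 0,"wy": 0.45,"wz": 0,"fingers": 255},{"tx": -0.0045,"ty": 0,"tz": 0,"wx": 0,"wy": 1.35,"wz": 0,"fingers": 255},{"tx": -0.0075,"ty": 0,"tz": 0.0001,"wx": 0,"wy": 2.25,"wz": 0,"fingers": 255},{"tx": -0.0105,"ty": 0,"tz": 0.0002,"wx": 0,"wy": 3.15,"wz": 0,"fingers": 255},{"tx": -0.0135,"ty": 0,"tz": 0.0003,"wx": 0,"wy": 4.05,"wz": 0,"fingers": 255},{"tx": -0.0165,"ty": 0,"tz": 0.0005,"wx": 0,"wy": 4.95,"wz": 0,"fingers": 255},{"tx": -0.019,"ty": 0,"tz": 0.0006,"wx": 0,"wy": 5.7,"wz": 0,"fingers": 255},{"tx": -0.02,"ty": 0,"tz": 0.0007,"wx": 0,"wy": 6.0,"wz": 0,"fingers": 255},{"tx": -0.02,"ty": 0,"tz": 0.0007,"wx": 0,"wy": 6.0,"wz": 0,"fingers": 255},{"tx": -0.02,"ty": 0,"tz": 0.0007,"wx": 0,"wy": 6.0,"wz": 0,"fingers": 255}]'

```text
clock: 12.75
tool_pos: [0.5505, -0.2101, 0.2544]
orientation: [0.61, 0.786, 0.063, -0.079]
force: [0.8, -1.0, 6.1]
finger_gap: 0.0205
```

Call:
move_arm --deltas '[{"tx": 0,"ty": 0,"tz": 0,"wx": 0,"wy": 0,"wz": 0,"fingers": 255},{"tx": 0,"ty": 0,"tz": 0,"wx": 0,"wy": 0,"wz": 0,"fingers": 255},{"tx": 0,"ty": 0,"tz": 0,"wx": 0,"wy": 0,"wz": 0,"fingers": 255},{"tx": 0,"ty": 0,"tz": 0,"wx": 0,"wy": 0,"wz": 0,"fingers": 255},{"tx": 0,"ty": 0,"tz": 0,"wx": 0,"wy": 0,"wz": 0,"fingers": 255},{"tx": 0,"ty": 0,"tz": 0,"wx": 0,"wy": 0,"wz": 0,"fingers": 255},{"tx": 0,"ty": 0,"tz": 0,"wx": 0,"wy": 0,"wz": 0,"fingers": 255},{"tx": 0,"ty": 0,"tz": 0,"wx": 0,"wy": 0,"wz": 0,"fingers": 255},{"tx": 0,"ty": 0,"tz": 0,"wx": 0,"wy": 0,"wz": 0,"fingers": 255},{"tx": 0,"ty": 0,"tz": 0,"wx": 0,"wy": 0,"wz": 0,"fingers": 255}]'

```text
clock: 13.75
tool_pos: [0.5505, -0.2098, 0.2544]
orientation: [0.61, 0.786, 0.063, -0.079]
force: [0.4, -1.2, 5.8]
finger_gap: 0.0207
```

Call:
move_arm --deltas '[{"tx": 0,"ty": 0,"tz": 0,"wx": 0,"wy": 0,"wz": 0,"fingers": 255},{"tx": 0,"ty": 0,"tz": 0,"wx": 0,"wy": 0,"wz": 0,"fingers": 255},{"tx": 0,"ty": 0,"tz": 0,"wx": 0,"wy": 0,"wz": 0,"fingers": 255},{"tx": 0,"ty": 0,"tz": 0,"wx": 0,"wy": 0,"wz": 0,"fingers": 255},{"tx": 0,"ty": 0,"tz": 0,"wx": 0,"wy": 0,"wz": 0,"fingers": 255},{"tx": 0,"ty": 0,"tz": 0,"wx": 0,"wy": 0,"wz": 0,"fingers": 255},{"tx": 0,"ty": 0,"tz": 0,"wx": 0,"wy": 0,"wz": 0,"fingers": 255},{"tx": 0,"ty": 0,"tz": 0,"wx": 0,"wy": 0,"wz": 0,"fingers": 255},{"tx": 0,"ty": 0,"tz": 0,"wx": 0,"wy": 0,"wz": 0,"fingers": 255},{"tx": 0,"ty": 0,"tz": 0,"wx": 0,"wy": 0,"wz": 0,"fingers": 255}]'

```text
clock: 14.75
tool_pos: [0.5505, -0.2098, 0.2544]
orientation: [0.61, 0.786, 0.063, -0.079]
force: [0.9, -1.7, 6.2]
finger_gap: 0.0208
```

```bash
python3 - <<'E'
from h import *
dial('i.png',.25)
to([.5411,-.1718,.2585],14.4)
E
```

```text
org [ 0.5412 -0.1724  0.067 ] lean 11.63
t 14.95 pos [ 0.5505 -0.2099  0.2544] F [ 0.29 -1.53  5.96] gap 0.0205 
delta [0.0392 0.0004 0.0039] rot [  0.11 -11.63  -0.07]
```

View pics/i.png

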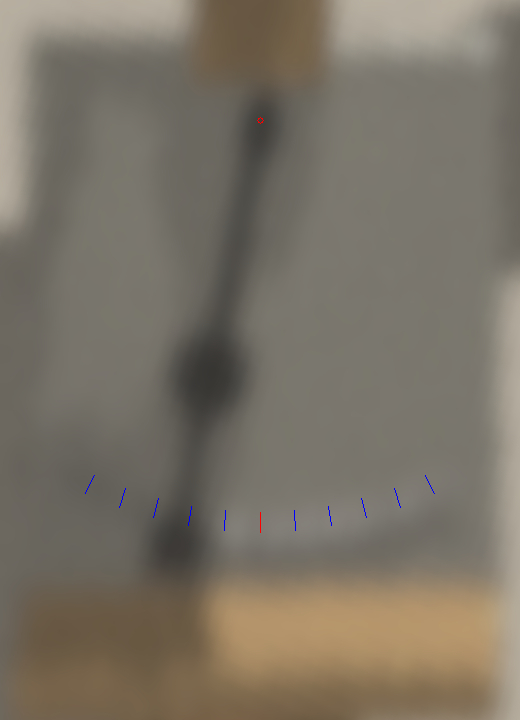

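The pointer's line (pivot (260,120), bob (210,375), about 11.1°) runs straight into the index at (176,545), about 11.2°. The gauge leans 11.6° and its contact is about 10 N and steady. Handing in.

```bash
python3 - <<'E'
from h import *
print(sign_off())
E
```

```text
the job is handed in; nothing more can be done
None
```

I gripped the wooden gauge by its handle and stood it upright and square on the middle of the neck. I then rolled it about 11.6° towards its own -y side, until the pointer hung on the mark. I handed the job in at about 15 s with the gripper still holding the gauge there; the hand-in gives no verdict.

- **Pointer on the mark:** in the last picture the pointer hung at about 11.1° and the index sat at about 11.2°, within about 1 mm at the tip circle. The picture is blurred, so I trust this only to about 2 mm.
- **Stillness:** the arm had been still for 2 s, the time the pointer takes to come to rest. I did not measure the pointer's speed directly.
- **Contact and position:** the wrist force was steady at about 6 N up, which makes the contact about 10 N. The gauge's underside was within a few mm of mid-shaft, and its height came out at 0.067 m, about 2 mm above the stated neck top, which is within the calibration error.
- **Square and held:** the gauge was square to the neck within about 1° and the finger gap was 20.5 mm on the handle.
- **Other things:** I saw no contact with the body, cup, glue bottle or orange look-alike, but I did not check their positions again.
- **Refused move:** my first move call was rejected for missing keys, and nothing moved.

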